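# Knock a stuck die out of its holder

### The job

The brass die is stuck in the sloping holder of the green fixture. Take the knock-out punch from its wooden stand, feel gently on the sliding plate for the knock-out hole, put the punch through it square to the sloping plate and push the die out from behind so that it drops into the catch tray. Do not touch the die with the gripper, leave the other things alone, and set the punch back upright in its stand, fully down.

Things in the scene. Friction and masses are not known exactly. Their poses are not given: they have to be found in the camera images.
- fixture: Fixed green fixture: an open catch tray 190 (x) x 120 (y) x 30 mm, 5 mm walls, spanning x -60..+130, y -60..+60 mm of its frame (origin on the bench, x level away from the robot, z up). Two upright cheeks carry the steel die holder above the tray.
- holder: Steel die holder. Origin at the centre of its sloping upper face, 113 mm above the bench, flush with the sliding plate's outer face. z is that face's outward normal, 35 degrees from vertical, leaning to the fixture's -x (to the robot); y is level, along the plate. Push along -z. Plate 0..-12 mm, a 4 mm gap, back of the die at z = -16 mm. Dark guide bars at x = -25 and +25 mm are flush too.
- plate_mid (a point): Same point and axes as holder. Through the aluminium plate (12 mm thick, 45 x 84 mm) goes one round 13 mm knock-out hole. The plate slides stiffly along y and stays where it was left (holds over 100 N), so the hole stands on the line x = 0 anywhere from y = -9 to +9 mm: not reported, see or feel it (a tip beside it stops at z = 0; in it, goes on).
- die: Loose polished brass die, 24 x 40 x 28 mm (its x, y, z), 0.13 kg, origin at its centre. While stuck its axes are parallel to the holder's and its front shows 4 mm below the holder. It lies in the tray when its centre is inside the tray's walls and under 45 mm high.
- seat (a point): Where the centre of the stuck die sits, 30 mm behind the plate's outer face. Two spring pads hold the die by friction: a push of about 8 to 18 N moves it (more when the hole is far off centre). After about 11 to 15 mm it slips off the pads and slides out into the tray by its own weight; if it lags, push up to 25 mm.
- punch: Loose knock-out punch, 0.09 kg: square handle 20 x 20 x 56 mm (brass ferrule at its foot, pale wood above), under it a round steel pin 8 mm thick and 60 mm long with a 4 mm long 5.6 mm nose. Origin at the middle of the handle's underside (the shoulder), z up along the handle, x and y square to its flats. At the start it hangs upright in its stand, shoulder resting on the stand's top.
- punch_tip (a point): Tip of the punch's pin, 60 mm below its shoulder.
- stand: Fixed dark wooden block 54 x 54 x 62 mm, origin at the middle of its underside, with one vertical through hole 14 mm wide in the middle of its top, in which the punch stands.
- beeswax: Loose brown lump of beeswax, 43 x 43 x 26 mm; a bystander. Origin at the middle of its underside.
- loupe: Loose black eye loupe, 30 x 30 x 26 mm; a bystander. Origin at the middle of its underside.
- findings_tin: Loose round red tin, 67 x 67 x 22 mm; a bystander. Origin at the middle of its underside.
Not all that is in view belongs to the job. Of the things that look like the stand, take the one that is farthest to the robot's left at the start.

How it is judged:
By the outcome, as a careful person would: the job done as asked, in the order asked, and still so for the second after the job is handed in, with the robot touching nothing.
It also fails if it takes over 64 s, if anything falls off the work surface, if the arm or the gripper's body presses on something with over 40 N, if the wrist force passes 120 N, or if a joint passes its speed limit or range.

### The arm

A 6-joint arm with a two-finger parallel gripper is mounted at the origin on the work surface; the furniture and walls round the work are solid. World frame = base frame: x ahead of the robot, y to its left, z up, the work surface at z = 0. Lengths are in m, angles in rad, forces in N, time in s.
With the tool pointing down it reaches from about 0.25 to 0.775 m from the base axis. Payload 4 kg.
Tool frame: the origin (TCP) lies midway between the tips of the shut fingers; the grasp point (between the pads) lies 19 mm behind it (robot.tcp_to_grasp is the z of the grasp point in the tool frame, in m); z points along the fingers, y is the line along which they close (so a half turn about z gives the same grasp; the last joint's range is limited). The gripper opens to 94 mm and grips with 3 to 60 N. Pads are 16 mm wide; open, the fingers measure 119 mm over their backs; the gripper's body (75 mm by 177 mm) begins 78 mm behind the grasp point.
Start: joints at [1.215, 0.087, 1.371, -0, 1.684, -0.103], TCP at [0.138, 0.533, 0.206] pointing down, gripper open.
Joint ranges: [-3.1, 3.1], [-0.76, 2.03], [0.27, 2.55], [-1.08, 4.22], [0.17, 2.65], [-2.57, 2.57]. Speed limits (rad/s): [2.79, 2.79, 3.14, 3.14, 3.14, 3.14].

### API

Orientations are given as [roll, pitch, yaw] about the fixed x, y, z axes, in that order (R = Rz(yaw) Ry(pitch) Rx(roll)).
In Python, from bench import robot gives the robot as it stands. The module is installed in compiled form; this text tells all that it offers.
- The arm moves only by the tool move_arm, never from a script. Its argument "motion" is one flat list of numbers, 7 for each row, row after row: the turn, a rotation vector about the tool's x, y, z in units of 45 degrees (1.0 is 45 degrees), then the shift along the tool's x, y, z in units of 100 mm (1.0 is 100 mm), then the opening, from 0 (shut) to 1 (fully open). A call has 1 to 12 rows; each row shifts and turns the commanded pose from where the row before left it, along the tool's axes as they then stand; what a row does not reach is not made up. A row lasts 1/12 s, in which the tool goes at most 41.7 mm and 7.16 degrees, less where a joint would pass 70% of its speed; a pose out of reach is approached as far as the arm can. A call with a number of a shift or a turn outside -1 to 1 is refused whole. A call with a gripper value outside its range is refused whole. The fingers move at their own pace and stop on an object; the grip force is fixed at half the most. Time passes only in rows, so rows that do not move let the fingers close. It gives the time, the measured TCP pose, the force, the opening and the grip force at its end, in the units of the state.
- robot.get_obs(): the state, without advancing time (a new reading comes with each control period).
- robot.snapshot(name): name is "scene" or "side" or "wrist"; returns the picture (384x512x3 uint8, red, green, blue); there is no depth.
- robot.get_calibration(name): a dict with "fx", "fy", "cx", "cy" (pixels), "R" (3x3) and "t" (3): a world point X has camera coordinates R X + t. Camera axes: x right, y down, z forward; pixel columns grow to the right and rows downward; lengths in m; the calibration is good to about 2 mm. The wrist camera is an equidistant fisheye: a pixel r from the principal point sees the ray r / f radians off the axis. A picture is of the moment at which its call begins: read the wrist's pose just before it. get_calibration takes no time and is no camera call; for the wrist camera it gives the pose at the moment of the call.
- robot.close_job(): hands the job in; it is judged then, once.
The state is a dict: "time": time; "joint_positions": joint angles; "qvel": joint speeds; "joint_torque": joint torques, N m; "tool_pos": TCP position; "ee_rot": TCP orientation; "wrist_force": force on the tool from outside, world axes, zero at the start; "wrist_torque": the same for the moment, N m; "width": finger opening in m; "finger_force": force on a finger pad.
Only numpy, scipy, OpenCV 4.12 (cv2) and the standard library are available. Lean on these libraries where they do the work, as an engineer would, in place of code of your own. Each camera call takes 0.05 s, during which the arm holds its last target. There are 200 camera calls.

## Working session

There is one attempt and no reset: what is moved stays moved. The work goes in short steps, Python scripts to look and compute and a tool call to move; the robot and the scene stay as the last step left them, time stands still between calls to the robot, and variables do not carry over. Pictures are saved under pics/ and viewed, at most 10 in all, crops included, and the job is handed in when it is done.

Besides the shell and the picture viewer there is one more tool, called after "Emit:" as a command line: name --argument value ..., lists and objects as JSON in quotes. move_arm: Moves the arm, as the interface text tells. Shifts and turns lie within -1 to 1; 1 stands for 100 mm of shift or 45 degrees of turn. Its arguments: {"type":"object","properties":{"motion":{"type":"array","items":{"type":"number"}}},"required":["motion"]}

```bash
mkdir -p pics; python3 - <<'E'
from bench import robot
import cv2,numpy as np
for n in ("scene","side"):
    im=robot.snapshot(n); cv2.imwrite(f"pics/{n}0.png",im[:,:,::-1])
    c=robot.get_calibration(n); np.savez(f"{n}.npz",**c); print(n,{k:np.round(v,3).tolist() for k,v in c.items()})
o=robot.get_obs(); print({k:np.round(v,3).tolist() for k,v in o.items()}, robot.tcp_to_grasp)
a=cv2.imread("pics/scene0.png")
E
```

```text
scene {'fx': 453.716, 'fy': 453.716, 'cx': 258.219, 'cy': 192.774, 'R': [[-0.879, -0.477, -0.002], [-0.325, 0.603, -0.728], [0.349, -0.639, -0.685]], 't': [0.474, 0.215, 0.853]}
side {'fx': 491.982, 'fy': 491.982, 'cx': 253.826, 'cy': 196.044, 'R': [[-0.909, -0.418, 0.014], [-0.178, 0.357, -0.917], [0.378, -0.835, -0.399]], 't': [0.481, 0.169, 0.968]}
{'time': 0.1, 'joint_positions': [1.215, 0.088, 1.372, -0.0, 1.684, -0.103], 'qvel': [-0.001, -0.001, -0.003, 0.001, -0.001, 0.0], 'joint_torque': [0.002, -34.125, -30.33, 0.072, 0.03, -0.0], 'tool_pos': [0.137, 0.532, 0.204], 'ee_rot': [-3.14, -0.0, 2.889], 'wrist_force': [0.374, -0.232, -0.456], 'wrist_torque': [0.041, 0.023, -0.03], 'finger_force': 0.0, 'width': 0.094} -0.0188
```

View pics/scene0.png

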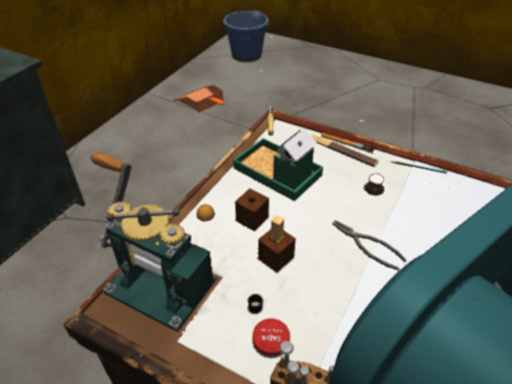

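View pics/side0.png

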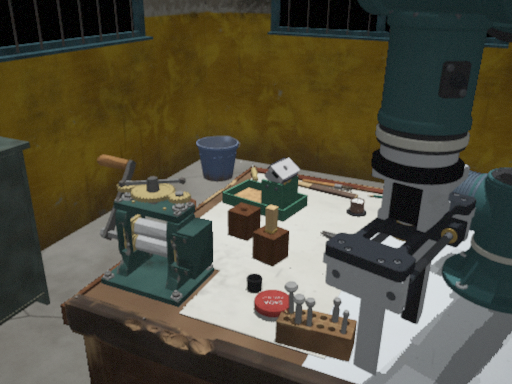

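The scene view shows the punch in a stand at (276,245), an empty stand at (252,208), and the fixture at (280,165) with the light plate at (298,147). The side view shows the same things, with the fixture at (270,190). Next I'll enlarge the stand and plate in both views.

```bash
cat > h.py <<'E'
import numpy as np,cv2
def cal(n): return dict(np.load(n+".npz"))
def ray(c,u,v):
    d=np.array([(u-c['cx'])/c['fx'],(v-c['cy'])/c['fy'],1]);R=c['R']
    return -R.T@c['t'],R.T@d
def plane(c,u,v,z):
    o,d=ray(c,u,v);return o+d*(z-o[2])/d[2]
def tri(obs):
    A=np.zeros((3,3));b=np.zeros(3);L=[]
    for c,u,v in obs:
        o,d=ray(c,u,v);d=d/np.linalg.norm(d);P=np.eye(3)-np.outer(d,d);A+=P;b+=P@o;L.append((o,d))
    X=np.linalg.solve(A,b);return X,[np.linalg.norm(np.cross(X-o,d)) for o,d in L]
def proj(c,X):
    p=c['R']@X+c['t'];return np.array([c['fx']*p[0]/p[2]+c['cx'],c['fy']*p[1]/p[2]+c['cy']])
E
python3 - <<'E'
import cv2,numpy as np
from h import *
def crop(n,x,y,w,h,s):
    a=cv2.imread(f"pics/{n}0.png")[y:y+h,x:x+w];a=cv2.resize(a,None,fx=s,fy=s,interpolation=cv2.INTER_CUBIC)
    for i in range(0,w,10): cv2.line(a,(i*s,0),(i*s,6 if i%50 else 14),(0,255,255),1); 
    for i in range(0,h,10): cv2.line(a,(0,i*s),(6 if i%50 else 14,i*s),(0,255,255),1)
    return a
# 400x300 each
A=crop("scene",230,125,100,75,4);B=crop("side",220,150,100,75,4)
C=crop("scene",230,185,100,75+15,4)[:300];D=crop("side",220,200,100,75,4)
cv2.imwrite("pics/c1.png",np.vstack([np.hstack([A,B]),np.hstack([C,D])]))
s=cal("scene");d=cal("side")
print(plane(s,276,233,.062),plane(d,271,236,.062),tri([(s,278,218),(d,272,207)]))
print(tri([(s,298,145),(d,283,171)]))
E
```

```text
[0.4481471  0.09304955 0.062     ] [0.4320343  0.12929314 0.062     ] (array([0.44438456, 0.09624987, 0.11047877]), [np.float64(0.0007448278440566229), np.float64(0.0007448278440565707)])
(array([ 0.51654279, -0.1513594 ,  0.09394092]), [np.float64(0.001469780058563894), np.float64(0.0014697800585640052)])
```

View pics/c1.png

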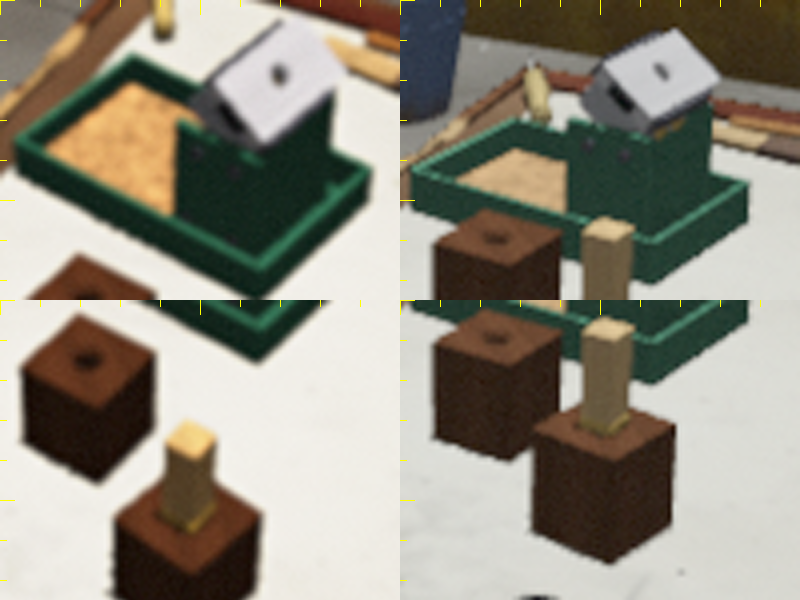

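The crops show the hole in the plate at scene (300,143) and side (285,168). The handle top is at scene (278,219.5) and side (272,207). The tray rim corners are also readable.

```bash
python3 - <<'E'
from h import *
s=cal("scene");d=cal("side");np.set_printoptions(precision=4,suppress=True)
S=lambda x,y:(230+x/4,125+y/4); D=lambda x,y:(220+(x-400)/4,150+y/4)
S2=lambda x,y:(230+x/4,185+(y-300)/4); D2=lambda x,y:(220+(x-400)/4,200+(y-300)/4)
T=lambda a,b:tri([(s,*a),(d,*b)])
print("handle top");print(plane(s,*S2(191,438),.118),plane(d,*D2(608,328),.118),T(S2(191,438),D2(608,328)))
print("top corners",[plane(s,*S2(*p),.118)[:2] for p in [(165,440),(185,421),(215,437),(194,459)]])
print("stand corners .062");
for a,b in [((113,518),(532,428)),((263,515),(676,426)),((191,575),(610,459))]: print(plane(s,*S2(*a),.062),plane(d,*D2(*b),.062))
print("other stand",plane(s,*S2(88,358),.062))
print("tray")
C=[]
for a,b in [((14,146),(412,168)),((132,55),(517,118)),((372,172),(749,183)),((258,268),(653,245))]:
    X=plane(s,*S(*a),.03);Y=plane(d,*D(*b),.03);C.append((X+Y)/2);print(X,Y)
C=np.array(C);print("sides",[np.linalg.norm(C[i]-C[(i+1)%4]) for i in range(4)])
ax=(C[0]-C[3]+C[1]-C[2])/2;yaw=np.arctan2(ax[1],ax[0]);print("yaw",np.degrees(yaw))
c=C.mean(0);f=c-.035*np.array([np.cos(yaw),np.sin(yaw),0]);f[2]=0;print("fixture",f)
print("hole",T(S(280,74),D(660,72)))
print("plate corners")
for a,b in [((287,20),(674,30)),((346,73),(720,76)),((262,145),(643,131)),((195,97),(585,88))]: print(T(a and S(*a),D(*b)))
E
```

```text
handle top
[0.4393 0.1063 0.118 ] [0.439  0.1115 0.118 ] (array([0.4417, 0.1028, 0.1137]), [np.float64(0.0007512911230533507), np.float64(0.0007512911230533859)])
top corners [array([0.4495, 0.1133]), array([0.4468, 0.0977]), array([0.4296, 0.1003]), array([0.432 , 0.1176])]
stand corners .062
[0.4712 0.125  0.062 ] [0.4721 0.1296 0.062 ]
[0.407 0.088 0.062] [0.4062 0.0947 0.062 ]
[0.4212 0.1388 0.062 ] [0.4232 0.1426 0.062 ]
other stand [0.5372 0.0317 0.062 ]
tray
[ 0.6594 -0.0933  0.03  ] [ 0.6615 -0.0948  0.03  ]
[ 0.6394 -0.2109  0.03  ] [ 0.6379 -0.2058  0.03  ]
[ 0.4551 -0.1752  0.03  ] [ 0.4557 -0.17    0.03  ]
[ 0.4797 -0.065   0.03  ] [ 0.4768 -0.0551  0.03  ]
sides [np.float64(0.11636047090018775), np.float64(0.18675206725287777), np.float64(0.11489292025288107), np.float64(0.1853431791158578)]
yaw -10.810730990969082
fixture [ 0.5238 -0.1272  0.    ]
hole (array([ 0.5089, -0.1445,  0.1056]), [np.float64(0.0014119901169461905), np.float64(0.0014119901169463516)])
plate corners
(array([ 0.5138, -0.17  ,  0.1253]), [np.float64(0.0019924857310021434), np.float64(0.0019924857310023)])
(array([ 0.4785, -0.1719,  0.099 ]), [np.float64(0.0012862166803998029), np.float64(0.00128621668039987)])
(array([ 0.5049, -0.1118,  0.0779]), [np.float64(0.0027180477791639694), np.float64(0.002718047779164062)])
(array([ 0.5443, -0.1065,  0.1017]), [np.float64(0.0009896191768977278), np.float64(0.0009896191768978234)])
```

Emit:
move_arm --motion '[0,0,0,-0.25,-0.21,0,1,0,0,0,-0.25,-0.21,0,1,0,0,0,-0.25,-0.21,0,1,0,0,0,-0.25,-0.21,0,1,0,0,0,-0.25,-0.21,0,1,0,0,0,-0.25,-0.21,0,1,0,0,0,-0.25,-0.21,0,1,0,0,0,-0.25,-0.21,0,1,0,0,0,-0.25,-0.21,0,1,0,0,0,-0.25,-0.21,0,1,0,0,0,-0.25,-0.21,0,1,0,0,0,-0.25,-0.21,0,1]'

```text
time: 1.1
tool_pos: [0.3654, 0.212, 0.2051]
ee_rot: [-3.141, -0.0, 2.889]
wrist_force: [0.2, 0.4, 0.0]
width: 0.0942
finger_force: 0.0
```

Emit:
move_arm --motion '[0,0,0,-0.25,-0.21,0,1,0,0,0,-0.25,-0.21,0,1,0,0,0,-0.25,-0.21,0,1,0,0,0,-0.24,-0.21,0,1,0,0,-0.12,0,0,0,1,0,0,0,0,0,0,1,0,0,0,0,0,0,1]'

```text
time: 1.68
tool_pos: [0.4396, 0.1073, 0.2049]
ee_rot: [3.141, -0.001, 2.98]
wrist_force: [-1.0, -0.4, 0.2]
width: 0.0943
finger_force: 0.0
```

```bash
python3 - <<'E'
from bench import robot
import cv2,numpy as np
c=robot.get_calibration("wrist");im=robot.snapshot("wrist")[:,:,::-1];cv2.imwrite("pics/w1.png",im);np.savez("w1.npz",**c)
o=robot.get_obs();print({k:np.round(o[k],4).tolist() for k in("time","tool_pos","ee_rot","wrist_force","joint_positions")})
print({k:np.round(v,3).tolist() for k,v in c.items()})
R=c['R'];print("campos",-R.T@c['t'])
cv2.imwrite("pics/w1b.png",cv2.resize(im,(800,600),interpolation=cv2.INTER_CUBIC))
E
```

```text
{'time': 1.7333, 'tool_pos': [0.4394, 0.1077, 0.2051], 'ee_rot': [3.1414, -0.0009, 2.9815], 'wrist_force': [-0.1339, -0.5754, 0.4382], 'joint_positions': [0.1147, -0.1317, 1.5861, 0.0004, 1.6881, -1.296]}
{'fx': 297.319, 'fy': 297.319, 'cx': 257.545, 'cy': 189.9, 'R': [[0.161, 0.987, 0.0], [0.956, -0.157, 0.247], [0.244, -0.04, -0.969]], 't': [-0.178, -0.429, 0.286]}
campos [0.36910774 0.11972003 0.38335896]
```

View pics/w1b.png

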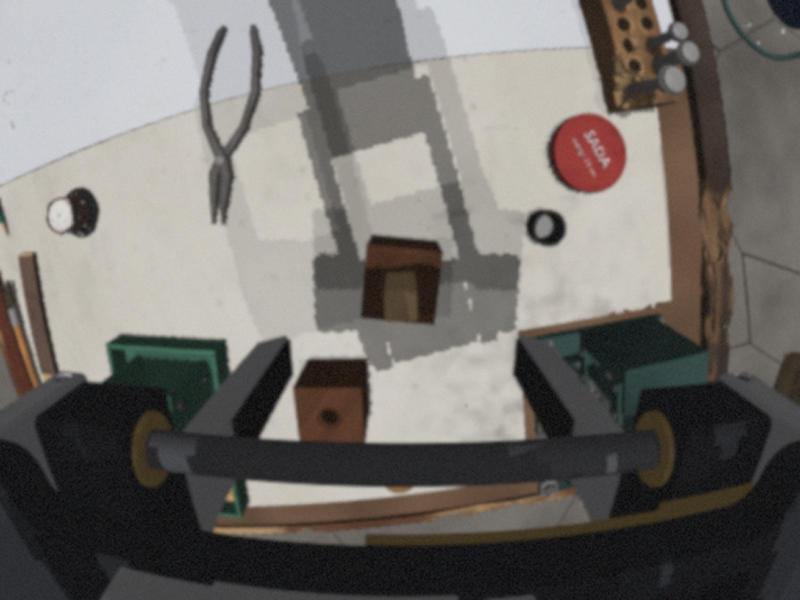

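The wrist view shows the punch handle at about (400,300) in the 800-px picture, inside the stand. The empty stand is at (333,410) and the fixture at lower left is partly hidden by a finger. I'll enlarge the handle, with brightness raised.

```bash
cat >> h.py <<'E'
def fray(c,u,v):
    x,y=u-c['cx'],v-c['cy'];r=np.hypot(x,y);th=r/c['fx'];s=np.sin(th)/max(r,1e-9)
    R=c['R'];return -R.T@c['t'],R.T@np.array([x*s,y*s,np.cos(th)])
def fplane(c,u,v,z):
    o,d=fray(c,u,v);return o+d*(z-o[2])/d[2]
def fproj(c,X):
    p=c['R']@np.asarray(X)+c['t'];r=np.hypot(p[0],p[1]);th=np.arctan2(r,p[2]);return np.array([c['cx'],c['cy']])+c['fx']*th*p[:2]/r
E
python3 - <<'E'
from h import *
im=cv2.imread("pics/w1.png")[145:213,225:290];im=np.clip(im.astype(float)*2.2,0,255).astype('uint8')
im=cv2.resize(im,None,fx=8,fy=8,interpolation=cv2.INTER_CUBIC)
for i in range(0,65,5): cv2.line(im,(i*8,0),(i*8,6 if i%10 else 14),(0,255,255),1)
for i in range(0,68,5): cv2.line(im,(0,i*8),(6 if i%10 else 14,i*8),(0,255,255),1)
cv2.imwrite("pics/w1c.png",im)
c=cal("w1")
for z in (.118,.062):print(z,fproj(c,(.439,.107,z)))
E
```

```text
0.118 [256.05987696 193.36540077]
0.062 [256.2852067  180.28029534]
```

View pics/w1c.png

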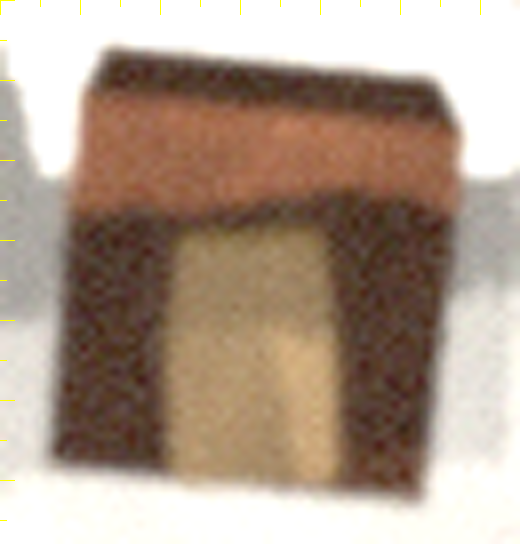

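```bash
python3 - <<'E'
from h import *
np.set_printoptions(precision=4,suppress=True)
c=cal("w1");P=lambda x,y:(225+x/8,145+y/8)
for z,L in((.062,[(85,92),(460,130),(425,498),(52,462)]),(.118,[(165,325),(335,330),(340,487),(168,480)])):
    C=np.array([fplane(c,*P(*p),z) for p in L]);print(C[:,:2].round(4).tolist(),C.mean(0))
    for i in range(4):
        e=C[(i+1)%4]-C[i];print(np.linalg.norm(e).round(4),np.degrees(np.arctan2(e[1],e[0])).round(1))
E
```

```text
[[0.4091, 0.0891], [0.4225, 0.1388], [0.4739, 0.1264], [0.4601, 0.0751]] [0.4414 0.1073 0.062 ]
0.0515 74.9
0.0528 -13.6
0.0531 -105.1
0.0529 164.7
[[0.4302, 0.0987], [0.4339, 0.1179], [0.4527, 0.1156], [0.4486, 0.0959]] [0.4413 0.107  0.118 ]
0.0195 79.0
0.0189 -7.0
0.0201 -101.7
0.0186 171.2
```

Emit:
move_arm --motion '[0,0,0,-0.02,0,0.3,1,0,0,0,0,0,0.3,1,0,0,0,0,0,0.3,1,0,0,0,0,0,0.25,1,0,0,0,0,0,0.15,1,0,0,0,0,0,0,1,0,0,0,0,0,0,0,0,0,0,0,0,0,0,0,0,0,0,0,0,0,0,0,0,0,0,0,0,0,0,0,0,0,0,0,0,0,0,0,0,0,0]'

```text
time: 2.73
tool_pos: [0.4423, 0.1072, 0.0763]
ee_rot: [3.141, 0.001, 2.983]
wrist_force: [-0.1, -0.6, -0.0]
width: 0.0575
finger_force: 0.0
```

Emit:
move_arm --motion '[0,0,0,0,0,0,0,0,0,0,0,0,0,0,0,0,0,0,0,0,0,0,0,0,0,0,0,0,0,0,0,0,0,0,0,0,0,0,0,0,0,0]'

```text
time: 3.23
tool_pos: [0.4417, 0.107, 0.0754]
ee_rot: [-3.141, -0.0, 2.983]
wrist_force: [0.2, -0.7, -0.0]
width: 0.0197
finger_force: 30.0
```

Emit:
move_arm --motion '[0,0,0,0,0,-0.1,0,0,0,0,0,0,-0.3,0,0,0,0,0,0,-0.35,0,0,0,0,0,0,-0.35,0,0,0,0,0,0,-0.35,0,0,0,0,0,0,-0.2,0,0,0,0,-0.05,-0.29,0,0,0,0,0,-0.05,-0.29,0,0,0,0,0,-0.05,-0.29,0,0,0,0,0,-0.05,-0.29,0,0]'

```text
time: 4.07
tool_pos: [0.4431, -0.0115, 0.2414]
ee_rot: [3.141, 0.001, 2.984]
wrist_force: [0.7, 0.5, -2.1]
width: 0.0202
finger_force: 30.0
```

Emit:
move_arm --motion '[0,0,0,-0.05,-0.3,0,0,0,0,0,-0.05,-0.3,0,0,0,0,0,-0.05,-0.3,0,0,0,0,0,-0.05,-0.3,0,0,0,-0.13,0,0,0,0,0,0,-0.13,0,0,0,0,0,0,-0.13,0,0,0,0,0,0,-0.13,0,0,0,0,0,0,-0.13,0,0,0,0,0,0,-0.128,0,0,0,0,0,0,0,0,0,0,0,0,0,0,0,0,0,0,0]'

```text
time: 5.07
tool_pos: [0.4427, -0.1321, 0.2398]
ee_rot: [3.141, 0.609, 2.981]
wrist_force: [-0.0, 0.0, 0.6]
width: 0.0202
finger_force: 30.0
```

```bash
python3 - <<'E'
from bench import robot
import cv2,numpy as np
c=robot.get_calibration("wrist");im=robot.snapshot("wrist")[:,:,::-1];cv2.imwrite("pics/w2.png",im);np.savez("w2.npz",**c)
o=robot.get_obs();print({k:np.round(o[k],4).tolist() for k in("time","tool_pos","ee_rot","wrist_force","joint_positions","width")})
for n in("scene","side"): cv2.imwrite(f"pics/{n}2.png",robot.snapshot(n)[:,:,::-1])
cv2.imwrite("pics/w2b.png",cv2.resize(im,(800,600),interpolation=cv2.INTER_CUBIC))
E
```

```text
{'time': 5.1167, 'tool_pos': [0.444, -0.1326, 0.2416], 'ee_rot': [-3.1408, 0.6109, 2.9828], 'wrist_force': [-0.4788, -0.1756, -1.001], 'joint_positions': [-0.6036, -0.5924, 1.9571, 0.2647, 1.2244, -2.0348], 'width': 0.0196}
```

View pics/w2b.png

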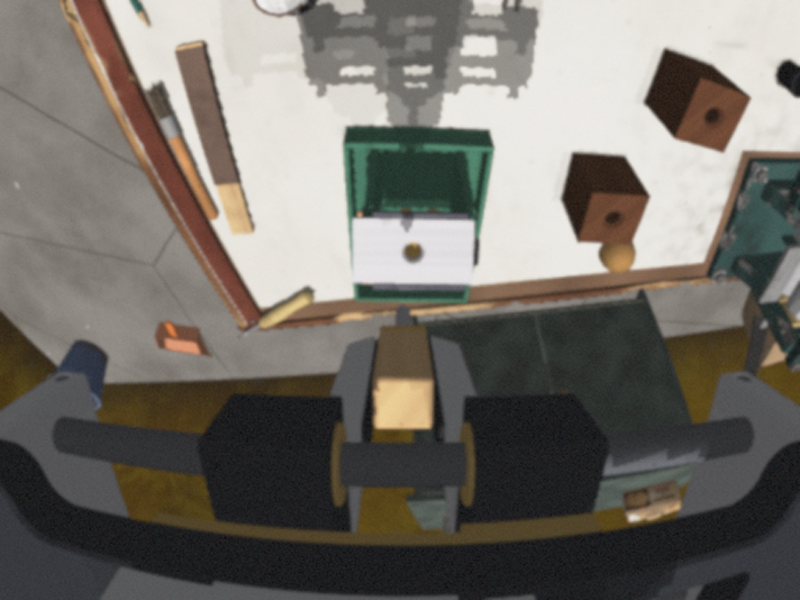

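The view shows the sloping plate, spanning (353..474, 215..287), with the hole at (413,252). Next: sub-pixel extraction and triangulation.

```bash
cat > m.py <<'E'
from h import *
np.set_printoptions(precision=4,suppress=True)
def hole(im):  # bright plate mask nearest expected, then hole
    pass
s=cal("scene");d=cal("side");w=cal("w2")
im=cv2.imread("pics/w2.png");x0,y0=218,130
g=cv2.cvtColor(im,cv2.COLOR_BGR2GRAY)[y0:y0+65,x0:x0+95]
hsv=cv2.cvtColor(im,cv2.COLOR_BGR2HSV)[y0:y0+65,x0:x0+95]
m=((g>150)).astype('uint8')
n,l,st,ce=cv2.connectedComponentsWithStats(m);i=l[160-y0,245-x0];print("seed",i,st[i])
pm=(l==i).astype('uint8');cn,_=cv2.findContours(pm,cv2.RETR_CCOMP,cv2.CHAIN_APPROX_NONE)
big=max(cn,key=cv2.contourArea);q=cv2.approxPolyDP(cv2.convexHull(big),4,True)[:,0]+[x0,y0];print("quad",q.tolist())
fill=cv2.drawContours(np.zeros_like(pm),[cv2.convexHull(big)],-1,1,-1);hm=((fill>0)&(g<150)).astype('uint8')
n,l,st,ce=cv2.connectedComponentsWithStats(hm);print([(st[k].tolist(),(ce[k]+[x0,y0]).round(2).tolist()) for k in range(1,n) if st[k][4]>8])
E
python3 m.py
```

```text
seed 1 [   0    0   95   62 3925]
quad [[312, 130], [312, 182], [218, 191], [218, 130]]
[([5, 0, 87, 40, 991], [270.03, 136.62]), ([40, 26, 13, 12, 112], [263.97, 161.46]), ([7, 51, 83, 11, 451], [255.93, 184.87])]
```

```bash
cat > m2.py <<'E'
from h import *
np.set_printoptions(precision=4,suppress=True)
s=cal("scene");d=cal("side");w=cal("w2")
print("hole w/s/d",fplane(w,264,161.5,.113),plane(s,300,143.4,.113),plane(d,285,168,.113))
g=cv2.cvtColor(cv2.imread("pics/w2.png"),cv2.COLOR_BGR2GRAY).astype(float);g=cv2.GaussianBlur(g,(0,0),.8)
gy=np.diff(g,axis=0);gx=np.diff(g,axis=1)
def edge(cols,r0,r1,sg): return np.array([(c,r0+np.argmax(sg*gy[r0:r1,c])+.5) for c in cols])
def edgex(rows,c0,c1,sg): return np.array([(c0+np.argmax(sg*gx[r,c0:c1])+.5,r) for r in rows])
top=edge(range(234,300,3),130,146,1);bot=edge(range(234,300,3),174,192,-1)
lf=edgex(range(146,178,3),218,234,1);rt=edgex(range(146,178,3),294,312,-1)
for n,e in(("top",top),("bot",bot),("lf",lf),("rt",rt)): print(n,e[::5].tolist())
yaw=np.radians(-10.0)
for it in range(3):
    h=fplane(w,264,161.5,.113)
    a=np.radians(35);cy,sy=np.cos(yaw),np.sin(yaw)
    X=np.array([np.cos(a)*cy,np.cos(a)*sy,np.sin(a)]);Y=np.array([-sy,cy,0]);Z=np.cross(X,Y)
    def P(u,v):
        o,dd=fray(w,u,v);p=o+dd*(Z@(h-o))/(Z@dd)-h;return p@X*1e3,p@Y*1e3
    for n,e,k in(("top",top,0),("bot",bot,0),("lf",lf,1),("rt",rt,1)):
        q=np.array([P(*p) for p in e]);f=np.polyfit(q[:,1-k],q[:,k],1)
        r=abs(q[:,k]-np.polyval(f,q[:,1-k]));q=q[r<1.5];f=np.polyfit(q[:,1-k],q[:,k],1)
        print(n,"at",np.median(q[:,k]).round(2),"slope deg",np.degrees(np.arctan(f[0])).round(2),len(q))
    break
E
python3 m2.py
```

```text
hole w/s/d [ 0.504 -0.134  0.113] [ 0.504 -0.136  0.113] [ 0.5033 -0.1254  0.113 ]
top [[234.0, 138.5], [249.0, 139.5], [264.0, 139.5], [279.0, 140.5], [294.0, 140.5]]
bot [[234.0, 181.5], [249.0, 180.5], [264.0, 181.5], [279.0, 181.5], [294.0, 181.5]]
lf [[225.5, 146.0], [225.5, 161.0], [226.5, 176.0]]
rt [[303.5, 146.0], [302.5, 161.0], [300.5, 176.0]]
top at -23.69 slope deg 0.7 22
bot at 21.97 slope deg 0.07 22
lf at -41.52 slope deg 1.58 11
rt at 42.03 slope deg -3.88 11
```

```bash
cat > go.py <<'E'
import sys;from h import *
from bench import robot
from scipy.spatial.transform import Rotation as Ro
np.set_printoptions(precision=4,suppress=True)
H=np.array([.504,-.1345,.113]);yaw=np.radians(-10.7)
R=Ro.from_euler('xyz',[np.pi,np.radians(35),np.pi+yaw])
o=robot.get_obs();T=Ro.from_euler('xyz',o['ee_rot']);p=np.array(o['tool_pos'])
tip=p+T.apply([0,0,.0734]);loc=R.inv().apply(tip-H)*1e3
print("t",o['time'],"tip in target tool frame mm (x=-hx,y=hy,z=depth):",loc,"F(tool):",T.inv().apply(o['wrist_force']),"w",o['width'])
print("turn units",np.degrees((T.inv()*R).as_rotvec())/45,"shift units to tip at hole (after turn about TCP)",R.inv().apply(H-(p+R.apply([0,0,.0734])))*10)
E
python3 go.py
```

```text
t 5.2167 tip in target tool frame mm (x=-hx,y=hy,z=depth): [-26.925   -8.0901 -66.1568] F(tool): [ 0.2861 -0.3654  1.2751] w 0.01990706934668328
turn units [0.02   0.0016 0.0306] shift units to tip at hole (after turn about TCP) [0.2685 0.0924 0.6615]
```

Emit:
move_arm --motion '[0.02,0.001,0.03,0,0,0,0,0,0,0,0.13,0.05,0.1,0,0,0,0,0.14,0.042,0.1,0,0,0,0,0,0,0.2,0,0,0,0,0,0,0.14,0,0,0,0,0,0,0,0,0,0,0,0,0,0,0]'

```text
time: 5.8
tool_pos: [0.4553, -0.1246, 0.181]
ee_rot: [3.14, 0.608, 2.955]
wrist_force: [1.3, 0.5, -0.1]
width: 0.0197
finger_force: 30.0
```

```bash
python3 go.py; python3 - <<'E'
from bench import robot
import cv2,numpy as np
c=robot.get_calibration("wrist");im=robot.snapshot("wrist")[:,:,::-1];cv2.imwrite("pics/w3.png",im);np.savez("w3.npz",**c)
a=cv2.resize(im[110:235,195:320],None,fx=4.6,fy=4.6,interpolation=cv2.INTER_CUBIC)
cv2.imwrite("pics/w3b.png",a)
E
```

```text
t 5.8 tip in target tool frame mm (x=-hx,y=hy,z=depth): [  1.836    0.7792 -10.7993] F(tool): [-0.8781  0.7269  0.7627] w 0.019718739132200132
turn units [ 0.0023 -0.0033  0.0005] shift units to tip at hole (after turn about TCP) [-0.0165 -0.0065  0.108 ]
```

View pics/w3b.png

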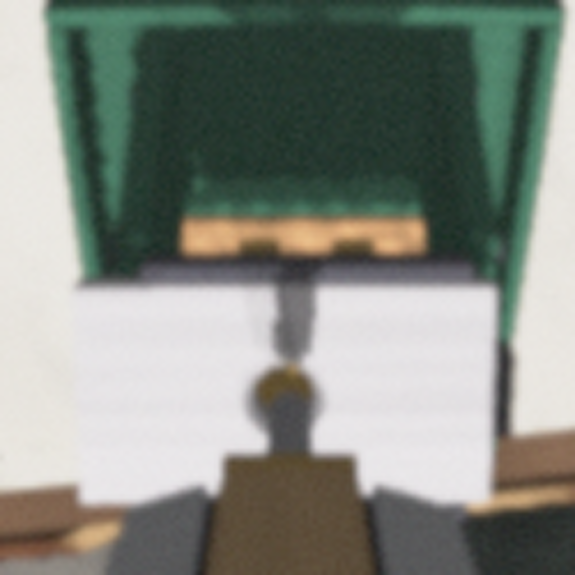

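Emit:
move_arm --motion '[0,0,0,-0.008,-0.003,0.03,0,0,0,0,0,0,0.03,0,0,0,0,0,0,0.03,0,0,0,0,0,0,0.02,0,0,0,0,0,0,0.015,0,0,0,0,0,0,0.015,0,0,0,0,0,0,0,0]'

```text
time: 6.43
tool_pos: [0.4628, -0.1266, 0.1693]
ee_rot: [3.14, 0.61, 2.954]
wrist_force: [0.1, -1.2, -0.7]
width: 0.0196
finger_force: 30.0
```

```bash
python3 go.py; python3 -c "
from h import *
c=cal('w3');print(fplane(c,195+287/4.6,110+400/4.6,.113))"
```

```text
t 6.4333 tip in target tool frame mm (x=-hx,y=hy,z=depth): [2.1172 0.1309 3.2264] F(tool): [ 0.1534 -1.1942  0.7952] w 0.019646500080303577
turn units [ 0.0009 -0.0015 -0.0009] shift units to tip at hole (after turn about TCP) [-0.0203 -0.0008 -0.0323]
[ 0.503964   -0.13294347  0.113     ]
```

Emit:
move_arm --motion '[0,0,0,-0.015,0.004,0,0,0,0,0,0,0,0.02,0,0,0,0,0,0,0.02,0,0,0,0,0,0,0.02,0,0,0,0,0,0,0.02,0,0,0,0,0,0,0,0]'

```text
time: 6.93
tool_pos: [0.4686, -0.1273, 0.1633]
ee_rot: [3.14, 0.609, 2.954]
wrist_force: [-0.1, 0.2, -0.8]
width: 0.0198
finger_force: 30.0
```

```bash
python3 go.py
```

```text
t 6.9333 tip in target tool frame mm (x=-hx,y=hy,z=depth): [ 0.8627  0.6079 11.4839] F(tool): [0.5879 0.1274 0.5814] w 0.019817794396357245
turn units [ 0.0011 -0.0021 -0.0008] shift units to tip at hole (after turn about TCP) [-0.0074 -0.0054 -0.1148]
```

Freely in the hole. I'll advance to the die back at 16 mm and begin to push.

Emit:
move_arm --motion '[0,0,0,-0.005,0,0.02,0,0,0,0,0,0,0.02,0,0,0,0,0,0,0.02,0,0,0,0,0,0,0.02,0,0,0,0,0,0,0.02,0]'

```text
time: 7.35
tool_pos: [0.4753, -0.1291, 0.1585]
ee_rot: [-3.14, 0.613, 2.956]
wrist_force: [-8.1, 2.0, 9.6]
width: 0.0201
finger_force: 30.0
```

```bash
python3 go.py
```

```text
t 7.35 tip in target tool frame mm (x=-hx,y=hy,z=depth): [-2.3564 -0.0285 19.4102] F(tool): [  1.2639   0.4072 -12.67  ] w 0.020060918267971073
turn units [-0.0009  0.0027  0.0009] shift units to tip at hole (after turn about TCP) [ 0.022  -0.0002 -0.1941]
```

Emit:
move_arm --motion '[0,0,0,0.005,0,0.02,0,0,0,0,0,0,0.02,0,0,0,0,0,0,0.02,0,0,0,0,0,0,0.02,0]'

```text
time: 7.68
tool_pos: [0.4795, -0.1307, 0.1522]
ee_rot: [-3.138, 0.614, 2.957]
wrist_force: [-8.7, -0.6, 8.4]
width: 0.0199
finger_force: 30.0
```

```bash
python3 go.py
```

```text
t 7.6833 tip in target tool frame mm (x=-hx,y=hy,z=depth): [-2.4138 -1.0582 27.0886] F(tool): [  2.0971  -2.1974 -11.6871] w 0.019928134087574375
turn units [-0.0036  0.004   0.0018] shift units to tip at hole (after turn about TCP) [ 0.0219  0.0085 -0.2709]
```

Emit:
move_arm --motion '[0,0,0,0,0,0.02,0,0,0,0,0,0,0.02,0,0,0,0,0,0,0.02,0]'

```text
time: 7.93
tool_pos: [0.4828, -0.1307, 0.1458]
ee_rot: [-3.141, 0.613, 2.955]
wrist_force: [-0.5, 0.4, -0.6]
width: 0.0201
finger_force: 30.0
```

```bash
python3 go.py
```

```text
t 7.9333 tip in target tool frame mm (x=-hx,y=hy,z=depth): [-1.2845 -0.2548 34.1516] F(tool): [0.8593 0.2947 0.1571] w 0.020123593629322534
turn units [-0.0012  0.0023 -0.0001] shift units to tip at hole (after turn about TCP) [ 0.0115  0.0019 -0.3415]
```

Emit:
move_arm --motion '[0,0,0,0,0,0.02,0,0,0,0,0,0,0.02,0,0,0,0,0,0,0,0,0,0,0,0,0,0,0,0,0,0,0,0,0,0,0,0,0,0,0,0,0]'

```text
time: 8.43
tool_pos: [0.4845, -0.1303, 0.141]
ee_rot: [3.141, 0.61, 2.954]
wrist_force: [-0.4, -1.0, -1.6]
width: 0.0198
finger_force: 30.0
```

```bash
python3 go.py; python3 - <<'E'
from bench import robot
import cv2,numpy as np
o=[]
for n,(x,y) in(("scene",(230,125)),("side",(220,150))):
    im=robot.snapshot(n)[:,:,::-1];cv2.imwrite(f"pics/{n}4.png",im);o.append(cv2.resize(im[y:y+75,x:x+100],None,fx=4,fy=4,interpolation=cv2.INTER_CUBIC))
cv2.imwrite("pics/c4.png",np.hstack(o))
E
```

```text
t 8.4333 tip in target tool frame mm (x=-hx,y=hy,z=depth): [ 0.3635  0.5669 39.0409] F(tool): [ 1.0608 -1.0333  1.2234] w 0.019774466154859248
turn units [ 0.0009 -0.001  -0.0006] shift units to tip at hole (after turn about TCP) [-0.0031 -0.0052 -0.3904]
```

View pics/c4.png

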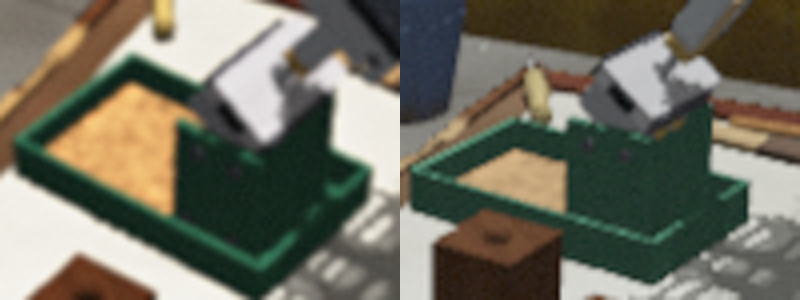

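The die can't be seen in either view because the cheeks hide the tray middle. The push force has dropped to zero. I'll push to 25 mm of travel, retract straight out, and look through the hole with the wrist camera.

Emit:
move_arm --motion '[0,0,0,0,0,0.02,0,0,0,0,0,0,0.01,0,0,0,0,0,0,-0.1,0,0,0,0,0,0,-0.15,0,0,0,0,0,0,-0.15,0,0,0,0,0,0,-0.15,0,0,0,0,0,0,-0.25,0,0,0,0,0,0,-0.2,0,0,0,0,-0.26,-0.1,0,0,0,0,0,0,0,-0.1,0,0,0,0,0,0,0,0]'

```text
time: 9.45
tool_pos: [0.4438, -0.1335, 0.2463]
ee_rot: [-3.141, 0.613, 2.955]
wrist_force: [-0.3, -0.3, -0.8]
width: 0.02
finger_force: 30.0
```

```bash
python3 go.py; python3 - <<'E'
from bench import robot
import cv2,numpy as np
c=robot.get_calibration("wrist");im=robot.snapshot("wrist")[:,:,::-1];cv2.imwrite("pics/w5.png",im);np.savez("w5.npz",**c)
from h import *
f=lambda a,c:a[[slice(int(v)-3,int(v)+4) for v in [fproj(c,(.504,-.134,.113))[1]]][0],[slice(int(v)-3,int(v)+4) for v in [fproj(c,(.504,-.134,.113))[0]]][0]].reshape(-1,3).mean(0)
print(f(cv2.imread("pics/w2.png"),cal("w2")),f(im,c))
a=im[70:200,200:320];b=cv2.imread("pics/w2.png")[70:200,200:320]
cv2.imwrite("pics/w5b.png",np.clip(cv2.resize(np.hstack([b,a]),None,fx=3.3,fy=3.3,interpolation=cv2.INTER_CUBIC)*1.3,0,255))
E
```

```text
t 9.45 tip in target tool frame mm (x=-hx,y=hy,z=depth): [-28.039  -10.2778 -69.8048] F(tool): [ 0.6308 -0.3428  0.5597] w 0.019963333012293832
turn units [-0.0011  0.0033 -0.0003] shift units to tip at hole (after turn about TCP) [0.2785 0.1022 0.698 ]
[54.28571429 83.57142857 99.2244898 ] [125.51020408 171.73469388 217.06122449][ WARN:0@1.123] global loadsave.cpp:1063 imwrite_ Unsupported depth image for selected encoder is fallbacked to CV_8U.
```

View pics/w5b.png

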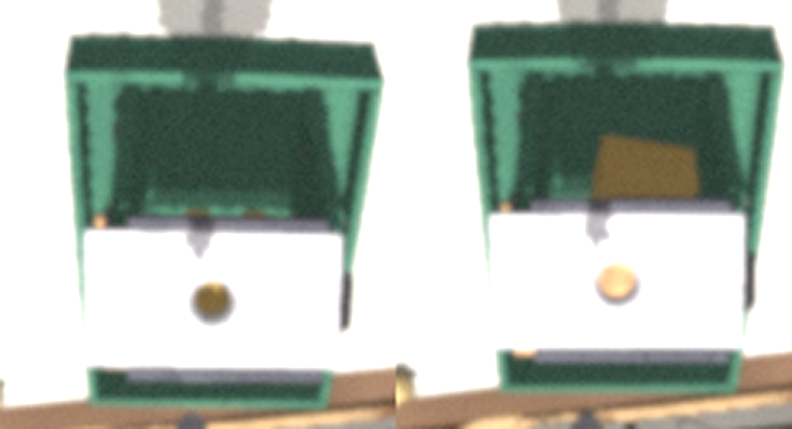

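The right half shows the brass die lying in the tray below the holder at (647,165), and light cork through the hole, so the die is out. Now I return the punch.

Emit:
move_arm --motion '[0,0.13,0,0,0,0,0,0,0.13,0,0,0,0,0,0,0.13,0,0,0,0,0,0,0.13,0,0,0,0,0,0,0.13,0,0,0,0,0,0,0.128,0,0,0,0,0,0,0,-0.036,0,0,0,0,0,0,0,0,0,0,0]'

```text
time: 10.17
tool_pos: [0.4439, -0.1324, 0.2407]
ee_rot: [3.139, -0.006, 2.985]
wrist_force: [-0.2, 0.3, -1.5]
width: 0.0199
finger_force: 30.0
```

```bash
cat > back.py <<'E'
from h import *
from bench import robot
from scipy.spatial.transform import Rotation as Ro
np.set_printoptions(precision=4,suppress=True)
G=np.array([.4416,.1071,.0754]);R=Ro.from_euler('xyz',[np.pi,0,2.983])
o=robot.get_obs();T=Ro.from_euler('xyz',o['ee_rot']);p=np.array(o['tool_pos'])
print(o['time'],p,"turn",np.degrees((T.inv()*R).as_rotvec())/45,"shift",R.inv().apply(G-p)*10,"F",np.array(o['wrist_force']),o['width'])
E
python3 back.py
```

```text
10.1667 [ 0.4439 -0.1324  0.2407] turn [ 0.003  -0.0082  0.0021] shift [0.4005 2.3615 1.6531] F [-0.2472  0.2882 -1.4819] 0.019918029196569473
```

Emit:
move_arm --motion '[0,0,0,0.05,0.295,0,0,0,0,0,0.05,0.295,0,0,0,0,0,0.05,0.295,0,0,0,0,0,0.05,0.295,0,0,0,0,0,0.05,0.295,0,0,0,0,0,0.05,0.295,0,0,0,0,0,0.05,0.295,0,0,0,0,0,0.05,0.295,0,0,0,0,0,0,0,0.3,0,0,0,0,0,0,0.3,0,0,0,0,0,0,0.3,0,0,0,0,0,0,0,0]'

```text
time: 11.17
tool_pos: [0.4354, 0.1064, 0.1467]
ee_rot: [-3.139, -0.014, 2.983]
wrist_force: [-0.7, 0.0, -2.5]
width: 0.0198
finger_force: 30.0
```

Emit:
move_arm --motion '[0,0,0,0,0,0,0,0,0,0,0,0,0,0,0,0,0,0,0,0,0]'

```text
time: 11.42
tool_pos: [0.4424, 0.1066, 0.1566]
ee_rot: [3.139, 0.004, 2.982]
wrist_force: [-0.0, 0.6, -0.7]
width: 0.0198
finger_force: 30.0
```

```bash
python3 back.py
```

```text
11.4167 [0.4424 0.1066 0.1566] turn [ 0.0027  0.0052 -0.0007] shift [0.0088 0.0038 0.8121] F [-0.0227  0.5878 -0.6952] 0.019752195489013528
```

Emit:
move_arm --motion '[0,0.003,0,0.006,0.003,0.1,0,0,0,0,0,0,0.06,0,0,0,0,0,0,0.06,0,0,0,0,0,0,0.06,0,0,0,0,0,0,0.06,0,0,0,0,0,0,0,0,0,0,0,0,0,0,0]'

```text
time: 12.0
tool_pos: [0.44, 0.107, 0.1192]
ee_rot: [3.141, -0.004, 2.983]
wrist_force: [0.3, -0.1, -0.8]
width: 0.0198
finger_force: 30.0
```

```bash
python3 back.py
```

```text
12.0 [0.44   0.107  0.1192] turn [ 0.0004 -0.0057 -0.0001] shift [-0.0158  0.0039  0.4378] F [ 0.2576 -0.0855 -0.7639] 0.019809809950069913
```

Entered the stand hole without force (tip at about 46 mm). I continue down to 1–2 mm above seating.

Emit:
move_arm --motion '[0,0,0,0,0,0.07,0,0,0,0,0,0,0.07,0,0,0,0,0,0,0.07,0,0,0,0,0,0,0.07,0,0,0,0,0,0,0.07,0,0,0,0,0,0,0.05,0,0,0,0,0,0,0,0,0,0,0,0,0,0,0,0,0,0,0,0,0,0,0]'

```text
invalid input
```

```bash
python3 back.py
```

```text
12.0 [0.44   0.107  0.1192] turn [ 0.0004 -0.0057 -0.0001] shift [-0.0158  0.0039  0.4378] F [ 0.2576 -0.0855 -0.7639] 0.019809809950069913
```

Emit:
move_arm --motion '[0,0,0,0,0,0.07,0,0,0,0,0,0,0.07,0,0,0,0,0,0,0.07,0,0,0,0,0,0,0.07,0,0,0,0,0,0,0.07,0,0,0,0,0,0,0.06,0,0,0,0,0,0,0,0,0,0,0,0,0,0,0,0,0,0,0,0,0,0]'

```text
time: 12.75
tool_pos: [0.4405, 0.1071, 0.0791]
ee_rot: [3.141, -0.003, 2.983]
wrist_force: [-0.7, 0.7, -1.0]
width: 0.0194
finger_force: 30.0
```

```bash
python3 back.py
```

```text
12.75 [0.4405 0.1071 0.0791] turn [ 0.0012 -0.0034  0.    ] shift [-0.011   0.0013  0.037 ] F [-0.7226  0.6688 -0.9875] 0.0194466747789574
```

Emit:
move_arm --motion '[0,0,0,-0.005,0,0.01,0,0,0,0,0,0,0.01,0,0,0,0,0,0,0.01,0,0,0,0,0,0,0.01,0,0,0,0,0,0,0,0,0,0,0,0,0,0,0]'

```text
time: 13.25
tool_pos: [0.441, 0.107, 0.0754]
ee_rot: [3.141, -0.002, 2.983]
wrist_force: [-1.2, -0.0, 1.8]
width: 0.0198
finger_force: 30.0
```

```bash
python3 back.py
```

```text
13.25 [0.441  0.107  0.0754] turn [ 0.0011 -0.0032 -0.    ] shift [-0.0062  0.0017 -0.0002] F [-1.1939 -0.0389  1.8238] 0.019787197971762552
```

Emit:
move_arm --motion '[0,0,0,0,0,0,0.3,0,0,0,0,0,0,0.4,0,0,0,0,0,0,0.5,0,0,0,0,0,0,0.6,0,0,0,0,0,0,0.6,0,0,0,0,0,0,0.6,0,0,0,0,0,0,0.6,0,0,0,0,0,0,0.6]'

```text
time: 13.92
tool_pos: [0.4407, 0.107, 0.0748]
ee_rot: [3.141, -0.003, 2.983]
wrist_force: [0.6, 0.4, -0.3]
width: 0.0566
finger_force: 0.0
```

Emit:
move_arm --motion '[0,0,0,0,0,-0.1,0.6,0,0,0,0,0,-0.25,0.6,0,0,0,0,0,-0.3,0.6,0,0,0,0,0,-0.3,0.6,0,0,0,0,0,-0.3,0.6,0,0,0,0,0,-0.2,0.6,0,0,0,0.3,0,0,0.6,0,0,0,0.3,0,0,0.6,0,0,0,0.3,0,0,0.6,0,0,0,0,0,0,0.6,0,0,0,0,0,0,0.6]'

```text
time: 14.83
tool_pos: [0.352, 0.1213, 0.2214]
ee_rot: [3.14, 0.0, 2.984]
wrist_force: [0.3, -0.4, -0.1]
width: 0.0566
finger_force: 0.0
```

```bash
python3 - <<'E'
from bench import robot
import cv2,numpy as np
o=[]
for n,(x,y) in(("scene",(225,120)),("side",(215,145))):
    im=robot.snapshot(n)[:,:,::-1];cv2.imwrite(f"pics/{n}6.png",im);o.append(cv2.resize(im[y:y+160,x:x+110],None,fx=3.6,fy=3.6,interpolation=cv2.INTER_CUBIC))
cv2.imwrite("pics/c6.png",np.hstack(o))
q=robot.get_obs();print(q['time'],q['tool_pos'],q['width'])
E
```

```text
14.9333 [0.35294325 0.1209954  0.22075165] 0.05659001749116505
```

View pics/c6.png

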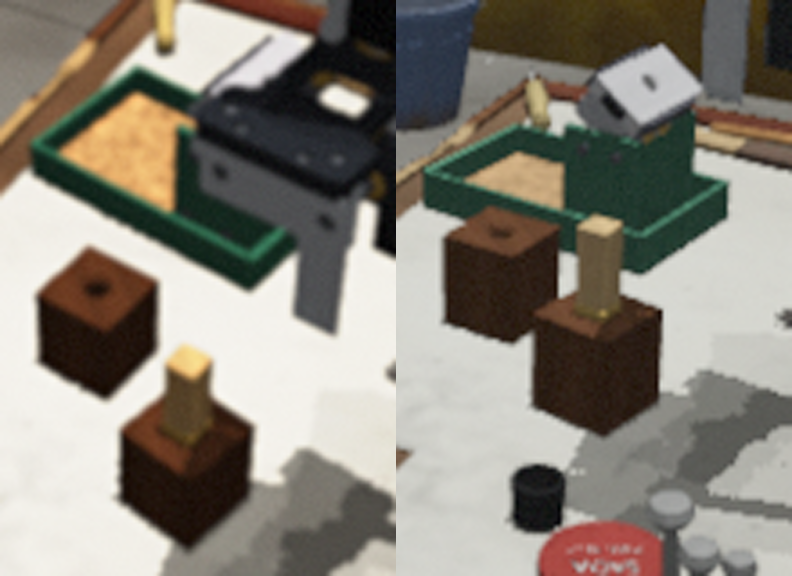

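The punch stands upright and fully down, with its handle at (190,390) on the left and (600,265) on the right. The gripper is clear.

```bash
python3 -c "
from bench import robot
print(robot.close_job())"
```

```text
the job is handed in; nothing more can be done
None
```

The die was pushed out and last seen lying in the catch tray, the punch is back upright and fully down in its stand, and the job is handed in at about 15 s of the 64 s allowed; the close call returned no verdict.

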